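Seat a specimen in the corner of the gauging stage

TASK

First take the steel disc off the gauging stage and set it down flat in the empty compartment of the wooden tray. Then bring the tall oblong aluminium block to the stage, stand it upright on the plate and push it fully home into the corner, long side flush against the long stop and one end against the short stop. Finish while still holding it there, pressing firmly against both stops at once but without ramming them; leave everything else on the bench where it is.

Things in the scene. Friction and masses are not known exactly. Their poses are not given: they have to be found in the camera images.
- stage: Fixed dark steel plate 160 x 160 x 20 mm; origin at the centre of its underside, z up. Lapped and slippery (friction about 0.15). Two low steel stops, 20 mm above the plate, form a corner at its +x, +y side: the long stop's face is at x = +60 mm, the short stop's at y = +60 mm (stage frame). Seated, the block's origin is at (40, 28, 20) mm, its long side along stage y.
- long_stop: Fixed bar on the stage, 14 x 130 x 20 mm, running along stage y from -75 to +55 mm; origin at the centre of its underside, which is at (67, -10, 20) mm of the stage frame; same axes as the stage. Its -x side is the stop face.
- short_stop: Fixed bar on the stage, 44 x 14 x 20 mm, running along stage x from 6 to 50 mm; origin at the centre of its underside, which is at (28, 67, 20) mm of the stage frame; same axes as the stage. Its -y side is the stop face.
- tall_block: Loose oblong aluminium block 64 mm (its x) by 40 mm (its y), 48 mm tall, about 0.33 kg; origin at the centre of its underside, z up. It stands on the bench at the robot's left (+y) among two other aluminium pieces that may swap places with it; only it is oblong and 48 mm tall. Grip it across the 40 mm, high enough to clear the 20 mm stops.
- disc: Loose steel disc, 54 mm across, 22 mm thick, about 0.38 kg; origin at the centre of its underside, z up. It lies on the stage plate near the corner, at least 25 mm clear of both stops, where the block has to go.
- tray: Fixed shallow wooden tray at the robot's right (-y), 110 mm (its x) by 200 mm (its y), 18 mm tall, walls, floor and divider 5 mm thick; origin at the centre of its underside, z up, inner floor at z = 5 mm. The divider at y = 0 makes two compartments of 100 x 92 mm: the empty one is centred at y = +49 mm, the other holds a disc.
- tray_disc: Loose steel disc like the first, lying in the tray's other compartment; leave alone; origin at the centre of its underside, z up.
- low_block: Loose aluminium block with the same 64 x 40 mm outline but only 22 mm tall; leave alone; origin at the centre of its underside, z up.
- round_block: Loose aluminium cylinder standing upright, 42 mm across, 48 mm tall; leave alone; origin at the centre of its underside, z up.
- driver: Screwdriver with a red handle, about 200 mm long, lying on the bench beyond the stage; leave alone. Origin on its axis, its x along it.
- weight: Small brass weight, 40 mm across, 54 mm tall, beyond the stage; leave alone; origin at the centre of its underside, z up.
- probe: Black gauge probe standing beyond the stage, 54 mm across, 70 mm tall; leave alone; origin at the centre of its underside, z up.
Not all that is in view belongs to the job. What is shaped like the disc but turquoise is not meant. What is shaped like the tall_block but turquoise is not meant.

How it is judged:
On the way, in this order (a step that is already met when the one before it is completed fails the run):
1. the disc from the stage lies flat in the tray's empty compartment, let go (x of disc in the frame of tray between -0.035 and 0.035 m and y of disc in the frame of tray between 0.022 and 0.075 m and z of disc in the frame of tray below 0.009 m and angle between disc's own z axis and vertical below 0.08 rad and linear speed of disc below 0.02 m/s and contact force between the fingers and disc below 0.1 N), for 0.2 s.
2. the tall block stands in the corner of the stage, pressed against both stops (x of tall_block in the frame of stage between 0.036 and 0.0425 m and y of tall_block in the frame of stage between 0.024 and 0.0305 m and z of tall_block in the frame of stage below 0.0225 m and angle between tall_block's own z axis and vertical below 0.05 rad and angle between the x axis of tall_block and the y axis of stage, either way round below 0.05 rad and contact force between tall_block and long_stop above 2 N and contact force between tall_block and short_stop above 2 N and contact force between tall_block and the fingers above 1 N and linear speed of tall_block below 0.02 m/s), for 0.3 s.
At the end, for the whole second after the job is handed in: The fingers still hold the tall block upright and flat on the plate (3 deg), long side along the long stop (3 deg), within 4 mm of home, at rest, pressing each stop with over 2 N; the disc lies flat and released in the tray's empty compartment (all of step 1 and all of step 2); the arm keeps its last pose, push and grip.
It fails at once if a stop was rammed with more than 50 N (contact force between tall_block and long_stop above 50 N or contact force between tall_block and short_stop above 50 N).
It fails at once if something else on the bench was moved by more than 25 mm or knocked over (distance of any of low_block, round_block, tray_disc, driver, weight, probe from where it was at the start of the episode above 0.025 m or angle between any of low_block, round_block, tray_disc, weight, probe's own z axis and vertical above 0.5 rad).
It also fails if it takes over 72 s, if anything falls off the work surface, if the arm or the gripper's body presses on something with over 40 N, if the wrist force passes 120 N, or if a joint passes its speed limit or range.

ROBOT

A 6-joint arm with a two-finger parallel gripper is mounted at the origin on the work surface. World frame = base frame: x ahead of the robot, y to its left, z up, the work surface at z = 0. Lengths are in m, angles in rad, forces in N, time in s.
With the tool pointing down it reaches from about 0.375 to 0.975 m from the base axis. Payload 3.8 kg.
Tool frame: the origin (TCP) lies midway between the tips of the shut fingers; the grasp point (between the pads) lies 19 mm behind it; x points along the fingers, y is the direction in which the jaws open and shut, and the axes are right-handed (so a half turn about x gives the same grasp; the last joint's range is limited). The gripper opens to 88 mm and grips with 3 to 60 N. Pads are 18 mm wide; open, the fingers measure 123 mm over their backs; the gripper's body (75 mm by 187 mm) begins 45 mm behind the grasp point.
Start: joints at [1.215, 0.264, 1.604, -0, 1.274, -0.037], TCP at [0.212, 0.641, 0.211] pointing down, gripper open.
Joint ranges: [-2.63, 2.63], [-0.94, 2.18], [0.31, 2.57], [-1.31, 4.45], [0, 2.66], [-2.55, 2.55]. Speed limits (rad/s): [2.57, 2.57, 3.14, 3.14, 3.14, 3.14].

INTERFACE

Orientations are given as a rotation vector (axis times angle).
In Python, from cell import manip, inverse_kinematics, cams, order gives the robot as it stands. Calls block until the motion is done:
- manip.move_pose(position, orientation): joint-space move of the TCP to a pose.
- manip.move_linear(position, rate=0.15, rot=None): straight line of the TCP; rot=None keeps the orientation; rate is the mean speed in m/s.
- manip.set_joints(angles): joint-space move.
- manip.set_gripper(opening, force=None): finger opening in m; force is the grip in N (None keeps the last); returns when the fingers have stopped.
- manip.dwell(seconds).
- inverse_kinematics(position, orientation): joint angles nearest the present ones, or None.
- manip.state(): the state.
- cams.capture(name): name is "side" or "top"; returns a dict with "image" (384x512x3 uint8, blue, green, red), "z_map" (384x512 float32, m along the optical axis (not along the pixel's ray), 0 where there is no reading), "intrinsics" (3x3 intrinsics, pixels), "position" and "orientation" of the camera in the world. Camera axes: x right, y down, z forward; pixel columns grow to the right and rows downward; lengths in m; the calibration is good to about 2 mm. A picture is of the moment at which its call begins.
A pose or a line that the arm cannot do raises manip.IKError and nothing moves.
- order.close_job(): hands the job in, once; it reports no verdict.
The state is a dict: "clock": time; "joint_pos": joint angles; "joint_velocities": joint speeds; "tau": joint torques, N m; "tool_pos": TCP position; "tcp_rot": TCP orientation; "contact_force": force on the tool from outside, world axes, zero at the start; "moment": the same for the moment, N m; "gripper_width": finger opening in m.
Only numpy, scipy, OpenCV 4.12 (cv2) and the standard library are available. Lean on these libraries where they do the work, as an engineer would, in place of code of your own. Each camera call takes 0.05 s, during which the arm holds its last target. There are 200 camera calls.

## Working session

There is one attempt and no reset: what is moved stays moved. The work goes in short steps, each a Python script; the robot and the scene stay as the last script left them, time stands still between calls to the robot, and variables do not carry over. Pictures are saved under pics/ and viewed, about 8 in all and at most 12, crops included, and the job is handed in when it is done.

```bash
ls; mkdir -p pics
python3 - <<'E'
from cell import manip,cams
import cv2,pickle
for n in("top","side"):
    c=cams.capture(n); pickle.dump(c,open(n+"0.pkl","wb")); cv2.imwrite(f"pics/{n}0.png",c["image"]); print(n,c["position"],c["orientation"],c["intrinsics"].tolist())
s=manip.state();print(s)
E
```

```text
pics
top [0.50940383 0.01285451 1.33631774] [-2.19133796  2.20667052 -0.10704731] [[409.98539161693634, 0.0, 253.1402301876331], [0.0, 409.98539161693634, 196.7958486288656], [0.0, 0.0, 1.0]]
side [ 0.38557926 -0.97561419  0.63953114] [-2.08812307  0.20814784 -0.13742036] [[447.54687995811963, 0.0, 258.8144651110229], [0.0, 447.54687995811963, 192.7593250533081], [0.0, 0.0, 1.0]]
{'clock': 0.1, 'joint_pos': array([ 1.21508250e+00,  2.64663801e-01,  1.60520856e+00,  3.36538592e-06,
        1.27370378e+00, -3.69070051e-02]), 'joint_velocities': array([ 0.00183666, -0.0011467 , -0.00432287, -0.00203128, -0.00222592,
       -0.00020631]), 'tau': array([-2.38453604e-04, -5.03617859e+01, -3.58070469e+01,  7.30295805e-02,
        2.34610133e-02, -7.30291799e-05]), 'tool_pos': array([0.21133398, 0.64034206, 0.2096376 ]), 'tcp_rot': array([ 0.24867986,  1.55666709, -0.25174549]), 'contact_force': array([0.29071211, 0.26008257, 0.40868619]), 'moment': array([-0.01849531,  0.01975525, -0.02846777]), 'gripper_width': 0.08778010234499076}
```

View pics/top0.png

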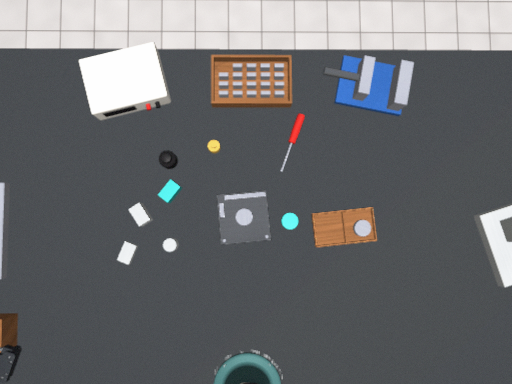

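View pics/side0.png

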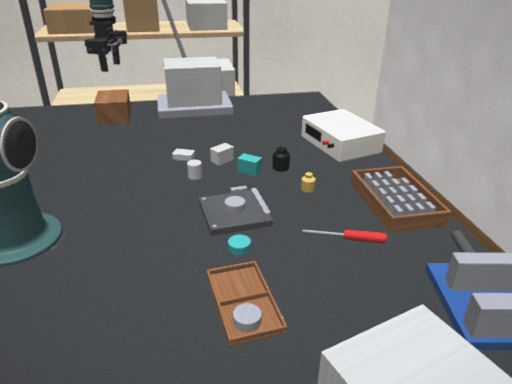

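The top view has +x up and +y left. The stage is at about (244,218) with the disc on it at (244,217), the long stop along the top edge and the short stop at the left. The empty tray compartment is near (328,228). The pale blocks are at (139,214), (127,253) and (170,245). In the side view the one at (222,154) looks tall and the one at (183,155) low. I'll check this against depth.

```bash
cat > h.py <<'E'
import numpy as np,cv2
from scipy.spatial.transform import Rotation as R
def world(c):
    K=c["intrinsics"];z=c["z_map"];v,u=np.mgrid[:z.shape[0],:z.shape[1]]
    P=np.dstack([(u-K[0,2])/K[0,0]*z,(v-K[1,2])/K[1,1]*z,z])@R.from_rotvec(c["orientation"]).as_matrix().T+c["position"]
    P[z==0]=np.nan
    return P
def pix(c,p):
    K=c["intrinsics"];q=R.from_rotvec(c["orientation"]).as_matrix().T@(np.array(p)-c["position"]);return (K@q/q[2])[:2]
def ray(c,uv,h):
    "world point at height h seen at pixel uv"
    d=R.from_rotvec(c["orientation"]).as_matrix()@np.linalg.solve(c["intrinsics"],[*uv,1]);return c["position"]+d*(h-c["position"][2])/d[2]
def blobs(P,mask):
    n,l,st,_=cv2.connectedComponentsWithStats(mask.astype(np.uint8))
    for i in range(1,n):
        if st[i,4]<25: continue
        p=P[l==i];r=cv2.minAreaRect(p[:,:2].astype(np.float32)*1000)
        print("px",st[i,:4]," rect c",np.round(r[0],1),"size",np.round(r[1],1),"ang",round(r[2],1)," mean",np.round(p.mean(0)*1000,1),"zmed",round(np.median(p[:,2])*1000,1),"n",st[i,4])
E
python3 - <<'E'
from h import *;import pickle
c=pickle.load(open("top0.pkl","rb"));P=world(c)
z=P[...,2];roi=np.zeros(z.shape,bool);roi[135:290,100:390]=1
print("bench z",np.nanmedian(z[260:300,200:400]))
print("all >10mm");blobs(P,roi&(z>.012))
print(">30mm");blobs(P,roi&(z>.03))
I=c["image"][175:275,110:390];cv2.imwrite("pics/crop0.png",cv2.resize(I[:, 90:],None,fx=4.2,fy=4.2,interpolation=cv2.INTER_CUBIC))
E
```

```text
bench z 0.0012096572576602016
all >10mm
px [281 135  17  37]  rect c [ 747.  -135.4] size [ 22.6 126.7] ang 66.7  mean [ 762.3 -144.3   20.3] zmed 19.3 n 109
px [208 139  13  14]  rect c [766.4 101.4] size [37.1 38.3] ang 36.8  mean [764.3 100.8  40. ] zmed 38.4 n 131
px [159 150  19  19]  rect c [723.4 245.8] size [51.5 51.6] ang 43.1  mean [720.2 243.   55.3] zmed 55.2 n 265
px [158 179  24  24]  rect c [621.8 240.8] size [41.2 63.7] ang 52.1  mean [620.2 238.8  46.8] zmed 48.9 n 303
px [217 190  54  54]  rect c [537.7   7.3] size [160.  160.1] ang 4.9  mean [537.1   7.4  25.4] zmed 22.2 n 2480
px [129 202  24  24]  rect c [548.7 333.2] size [65.  41.2] ang 33.1  mean [548.2 330.2  46. ] zmed 48.2 n 322
px [312 207  65  40]  rect c [ 503.9 -317.8] size [110.1 200.9] ang 5.7  mean [ 502.7 -318.8   18.3] zmed 18.2 n 382
px [282 212  17  17]  rect c [ 525.7 -140.9] size [52.1 51.1] ang 89.5  mean [ 524.8 -140.7   23.1] zmed 22.9 n 221
px [354 219  18  17]  rect c [ 499.7 -373.8] size [53. 52.] ang 39.7  mean [ 500.2 -372.6   27.4] zmed 27.6 n 233
px [163 238  16  14]  rect c [452.8 23
[... 375 characters left out ...]
[721.  243.9  57.8] zmed 55.9 n 247
px [158 179  23  24]  rect c [621.8 241. ] size [40.9 63.4] ang 52.1  mean [620.9 239.8  48.8] zmed 49.3 n 281
px [225 192  41   8]  rect c [605.1   2.4] size [ 14.1 128.6] ang 4.9  mean [604.8   2.6  41.2] zmed 41.4 n 187
px [129 202  22  24]  rect c [548.8 333.2] size [64.8 41.2] ang 33.1  mean [548.5 331.5  48.2] zmed 48.8 n 296
px [219 203   6  14]  rect c [560.4  76.3] size [42.3 13.9] ang 4.4  mean [559.6  76.4  41.5] zmed 41.0 n 65
px [236 208  17  17]  rect c [539.5   6.2] size [50.5 50.9] ang 89.8  mean [538.5   6.   43.1] zmed 43.1 n 229
px [163 238  15  14]  rect c [452.8 237.3] size [40.1 40.9] ang 26.3  mean [453.1 236.9  48.6] zmed 49.3 n 150
```

View pics/crop0.png

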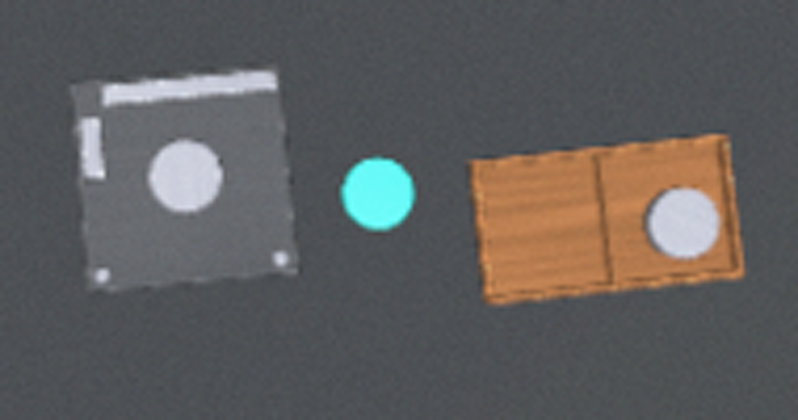

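Depth agrees with the given sizes. The stage is 160×160 at (537.7, 7.3), yaw 4.9°, and the stops fall where the model puts them. The tray is 110×200, yaw 5.7°. The aluminium tall block is at (548.7, 333.2), long axis 33.1°. The other 48 mm oblong is the turquoise one. Next I pick the disc.

```bash
cat >> h.py <<'E'
from cell import manip,inverse_kinematics,cams,order
def rot(deg):
    "tool down, jaws along world yaw deg; picks the half turn with the smaller last joint"
    c,s=np.cos(np.radians(deg)),np.sin(np.radians(deg))
    return R.from_matrix(np.array([[0,0,-1],[c,s,0],[s,-c,0]]).T).as_rotvec()
def best(p,deg):
    o=[(abs(q[5]),rot(d)) for d in(deg,deg+180) for q in[inverse_kinematics(p,rot(d))] if q is not None]
    return min(o,key=lambda t:t[0])[1]
def st(t=""):
    s=manip.state();print(t,"t",round(s["clock"],2),"tcp",np.round(s["tool_pos"]*1000,1),"F",np.round(s["contact_force"],1),"w",round(s["gripper_width"]*1000,1),"q6",round(s["joint_pos"][5],2));return s
E
python3 - <<'E'
from h import *
p=np.array([.539,.0062,.12]);yaw=45.7
r=best(p,yaw)
manip.set_gripper(.070,force=30)
manip.move_pose(p,r);st("above")
p[2]=.045;manip.move_linear(p);st("mid")
p[2]=.024;manip.move_linear(p,.05);st("low")
manip.set_gripper(.03,force=35);st("grip")
p[2]=.12;manip.move_linear(p);st("up")
t=np.array([.499,-.269,.12]);manip.move_pose(t,best(t,45.7));st("over tray")
c=cams.capture("side");cv2.imwrite("pics/s1.png",cv2.resize(c["image"][150:350,150:350],None,fx=3,fy=3))
E
```

```text
above t 3.11 tcp [539.3   6.9 120.2] F [ 0.2 -0.  -1. ] w 69.7 q6 -0.83
mid t 3.76 tcp [539.5   6.4  45.3] F [ 1.2 -0.4  0.4] w 69.9 q6 -0.83
low t 4.33 tcp [538.7   6.2  23.7] F [ 0.  -0.5 -0.8] w 69.8 q6 -0.83
grip t 5.06 tcp [539.    6.2  24. ] F [-0.7  0.2  0.3] w 29.9 q6 -0.83
up t 5.85 tcp [538.3   6.2 119.2] F [-1.1 -0.1 -0.8] w 29.6 q6 -0.83
over tray t 6.92 tcp [ 498.9 -268.   119.4] F [0.5 0.6 0.1] w 30.1 q6 -1.34
```

View pics/s1.png

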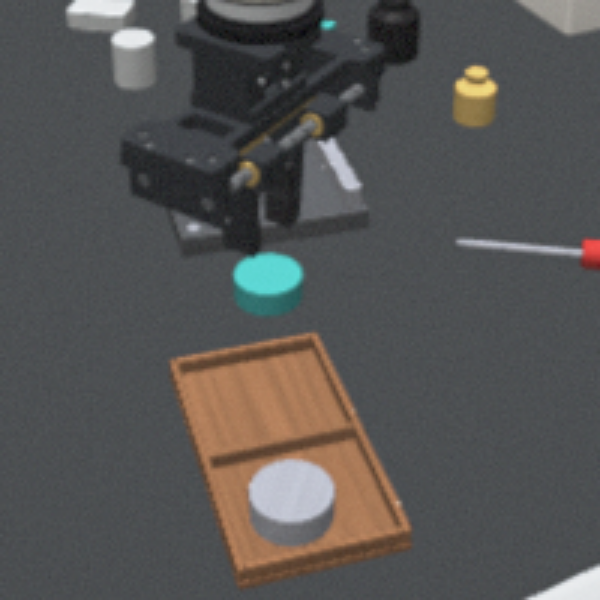

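The fingers closed to 30 mm, so the disc was missed. The side crop shows no disc between the fingers, and the tray's left compartment is empty. I need to see where the disc is.

Run:
```python
from h import *
c=cams.capture("top");P=world(c);z=P[...,2];roi=np.zeros(z.shape,bool);roi[185:250,210:300]=1
blobs(P,roi&(z>.03)&(z<.055))
s=cams.capture("side");print("tcp px",pix(s,manip.state()["tool_pos"]))
a=cv2.resize(c["image"][170:280,200:390],None,fx=4,fy=4);b=np.zeros((600,760,3),np.uint8);b[:440,:760]=a;cv2.imwrite("pics/t2.png",b[:440])
print(R.from_rotvec(manip.state()["tcp_rot"]).as_matrix().round(2))
```

```text
px [225 192  41   8]  rect c [605.    2.6] size [ 13.8 128.2] ang 4.9  mean [604.9   2.5  40.9] zmed 40.9 n 187
px [219 203   6  14]  rect c [560.3  76.4] size [42.2 14.2] ang 4.3  mean [559.7  76.4  41.2] zmed 41.1 n 65
px [236 208  17  17]  rect c [539.3   6.1] size [50.5 50.6] ang 89.5  mean [538.4   6.   43.3] zmed 43.2 n 228
tcp px [238.5730137  238.75147798]
[[-0.    0.7   0.72]
 [ 0.    0.72 -0.7 ]
 [-1.    0.   -0.  ]]
```

View pics/t2.png

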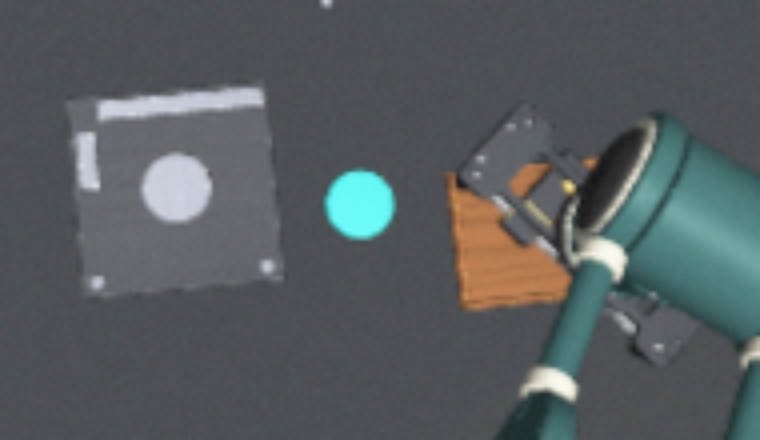

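The disc hasn't moved, being still at (539.3, 6.1), so the fingers passed above it. In the side view the tips appear about 10 px higher than the reported TCP. I'll measure the actual tip height.

Run:
```python
from h import *
s=st();
c=cams.capture("side");P=world(c)
t=s["tool_pos"];D=np.linalg.norm(P[...,:2]-t[:2],axis=2)
for i in range(4):
  m=(D<.05)&(P[...,2]>.04)
q=(P-t)@R.from_rotvec(s["tcp_rot"]).as_matrix()   # tool frame
m=(np.abs(q[...,1])<.05)&(np.abs(q[...,2])<.03)&(q[...,0]>-.08)&(P[...,2]>.05)
x=q[m];print(m.sum(),"max along",np.sort(x[:,0])[-12:].round(4))
for sg in(1,-1):
  y=x[(x[:,1]*sg>0)&(x[:,0]>-.05)];print(sg,len(y),"y range",np.percentile(y,[5,95],axis=0).round(4).tolist())
I=cv2.resize(c["image"][170:270,180:310],None,fx=6,fy=6,interpolation=cv2.INTER_CUBIC)
for d in(0,.015,-.015):
  pt=t+R.from_rotvec(s["tcp_rot"]).as_matrix()@[0,d,0];u=(pix(c,pt)-[180,170])*6;cv2.drawMarker(I,tuple(int(v) for v in u),(0,0,255),0,14,2)
cv2.imwrite("pics/s3.png",I)
```

```text
t 7.08 tcp [ 499.5 -267.6  119.9] F [-0.1 -1.3  0.7] w 29.9 q6 -1.34
434 max along [-0.0295 -0.0294 -0.0291 -0.0291 -0.029  -0.0289 -0.0289 -0.0286 -0.0286
 -0.0281 -0.0278 -0.0278]
1 115 y range [[-0.0487, 0.012, -0.0098], [-0.029, 0.0236, 0.0086]]
-1 102 y range [[-0.0492, -0.0326, -0.0103], [-0.0312, -0.0183, 0.0087]]
```

View pics/s3.png

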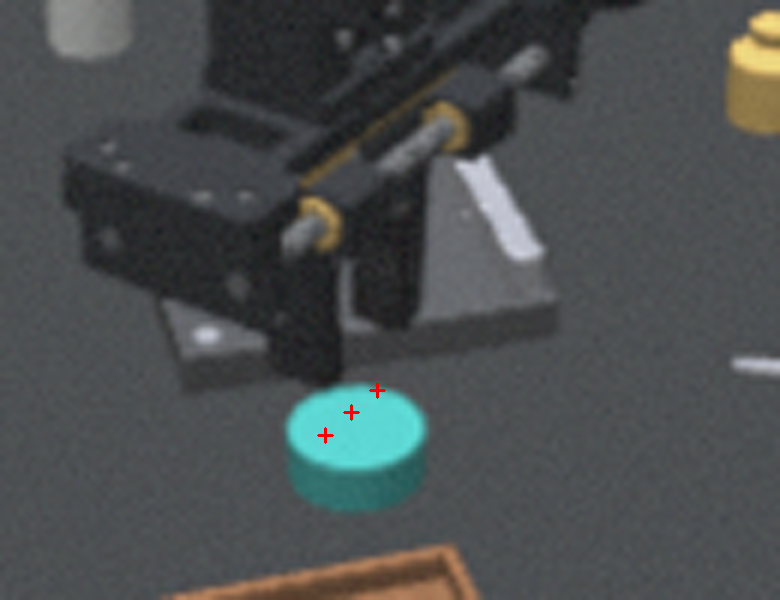

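The tips sit about 25 mm behind the reported TCP: tip at crop (320,378), expected (325,435), and depth gives −26 mm along the tool axis. That explains the miss. I'll go back to the disc and find the plate by touch in 1 mm steps, which gives the true offset.

Run:
```python
from h import *
manip.set_gripper(.070,force=30)
p=np.array([.539,.0062,.10]);manip.move_pose(p,best(p,45.7));st("above")
p[2]=.012;manip.move_linear(p,.08);s=st("low")
f0=np.mean([manip.state()["contact_force"][2] for _ in range(5)])
while p[2]>-.010:
    p[2]-=.001;manip.move_linear(p,.02)
    f=manip.state()["contact_force"][2]
    if abs(f-f0)>4:
        f2=manip.state()["contact_force"][2];print("touch",p[2],f,f2);break
s=st("end")
```

```text
above t 8.94 tcp [539.2   5.5 100.2] F [-0.  -0.  -0.5] w 69.9 q6 -0.83
low t 10.19 tcp [539.7   6.2  12.7] F [-0.4  0.6  0.2] w 70.0 q6 -0.83
touch -0.008000000000000004 4.46980181064671 4.46980181064671
end t 15.19 tcp [539.3   6.2  -7.5] F [-2.9 -0.3  4.5] w 70.0 q6 -0.83
```

Touch came at TCP z ≈ −7.5 mm on the 20 mm plate, so the tips are about 27.5 mm behind the reported TCP, matching the depth reading of −28. Now I grip.

Run:
```python
from h import *
p=np.array([.539,.0062,-.005]);manip.move_linear(p,.03)
manip.set_gripper(.03,force=35);s=st("grip")
if s["gripper_width"]>.045:
    p[2]=.09;manip.move_linear(p);st("up")
    t=np.array([.499,-.269,.09]);manip.move_pose(t,best(t,45.7));s=st("over tray")
    c=cams.capture("side");cv2.imwrite("pics/s4.png",cv2.resize(c["image"][170:350,160:340],None,fx=3,fy=3))
```

```text
grip t 15.83 tcp [538.7   6.1  -5.3] F [-0.9 -0.4 -0.2] w 53.5 q6 -0.83
up t 16.62 tcp [538.    6.3  89. ] F [-0.6  0.8 -3.4] w 53.1 q6 -0.83
over tray t 17.69 tcp [ 498.9 -267.9   89.3] F [-0.3  0.4 -4.9] w 53.3 q6 -1.34
```

View pics/s4.png

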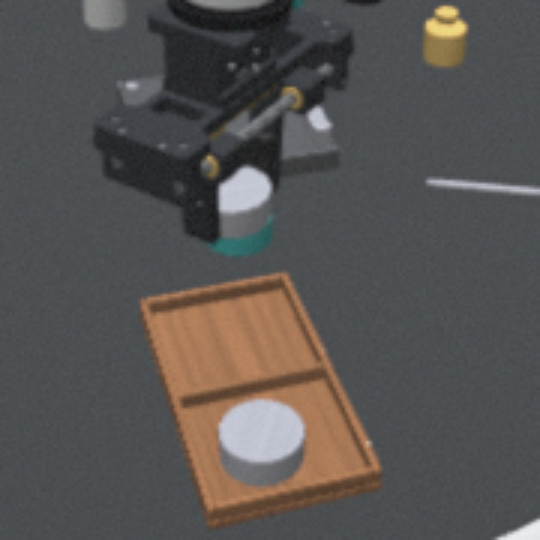

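The disc is held (width 53.3 mm, weight reads 4 N), hanging level at crop (240,200) between the fingers. Now I set it down.

Run:
```python
from h import *
p=np.array([.499,-.269,-.016]);manip.move_linear(p,.1);s=st("low")
while p[2]>-.0225:
    p[2]-=.001;manip.move_linear(p,.03);f=manip.state()["contact_force"][2]
    if f>0: break
st("down");manip.set_gripper(.064);st("open");manip.dwell(.3)
p[2]=.08;manip.move_linear(p,.15);st("up")
t=np.array([.5487,.332,.09]);manip.set_gripper(.088);manip.move_pose(t,best(t,123.1));st("over block")
c=cams.capture("top");P=world(c);z=P[...,2];roi=np.zeros(z.shape,bool);roi[205:250,314:345]=1
blobs(P,roi&(z>.022))
c=cams.capture("side");cv2.imwrite("pics/s5.png",np.hstack([cv2.resize(c["image"][250:350,200:300],None,fx=4,fy=4),cv2.resize(c["image"][100:200,160:260],None,fx=4,fy=4)]))
```

```text
low t 18.95 tcp [ 499.8 -269.5  -15.2] F [-0.   0.2 -3.8] w 53.2 q6 -1.34
down t 20.2 tcp [ 499.  -269.   -20.3] F [-2.6  1.5  4.4] w 52.8 q6 -1.34
open t 20.57 tcp [ 499.3 -269.2  -21. ] F [0.2 0.1 0.7] w 64.1 q6 -1.34
up t 21.69 tcp [ 498.3 -268.6   79.2] F [0.1 0.7 0.3] w 64.1 q6 -1.34
over block t 24.63 tcp [548.9 331.5  90. ] F [-0.5  0.7 -0.3] w 88.3 q6 1.5
px [321 220  18  17]  rect c [ 499.4 -267. ] size [52.2 51.2] ang 19.9  mean [ 499.5 -267.2   28.3] zmed 28.2 n 218
```

View pics/s5.png

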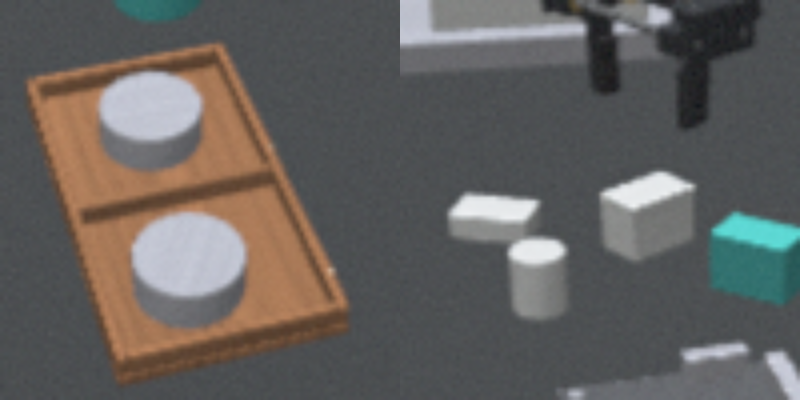

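The disc lies flat and released at (499.4, −267.0), top at 28 mm, and the right-hand crop shows the open gripper above the tall block. Now I grasp the block and take it to just short of the corner.

```bash
cat >> h.py <<'E'
TH=np.radians(4.9)
def stg(x,y,z):
    "stage mm -> world m (z: TCP height)"
    return np.array([.5377+(x*np.cos(TH)-y*np.sin(TH))/1e3,.0073+(x*np.sin(TH)+y*np.cos(TH))/1e3,z])
def fs(f): return np.array([f[0]*np.cos(TH)+f[1]*np.sin(TH),-f[0]*np.sin(TH)+f[1]*np.cos(TH),f[2]])
E
python3 - <<'E'
from h import *
p=np.array([.5487,.3325,-.0015]);manip.move_linear(p,.1);st("low")
manip.set_gripper(.03,force=50);s=st("grip")
if s["gripper_width"]>.035:
    p[2]=.09;manip.move_linear(p);st("up")
    t=stg(25,13,.09);manip.move_pose(t,best(t,4.9));st("over stage")
    t[2]=.026;manip.move_linear(t,.1);manip.dwell(.2);st("near")
    c=cams.capture("side");cv2.imwrite("pics/s6.png",cv2.resize(c["image"][140:260,170:310],None,fx=5,fy=5))
E
```

```text
low t 25.8 tcp [549.5 332.9  -0.7] F [ 0.5 -0.2  0.5] w 87.8 q6 1.5
grip t 26.58 tcp [548.5 332.8  -1.4] F [-1.   1.3  0.9] w 39.6 q6 1.5
up t 27.34 tcp [547.9 331.9  88.9] F [-0.9  0.5 -3.7] w 39.8 q6 1.5
over stage t 28.76 tcp [561.2  22.8  89.4] F [ 0.5  0.4 -3.6] w 39.4 q6 -0.09
near t 29.75 tcp [562.4  22.3  27. ] F [-0.8  0.4 -2.8] w 39.6 q6 -0.09
```

View pics/s6.png

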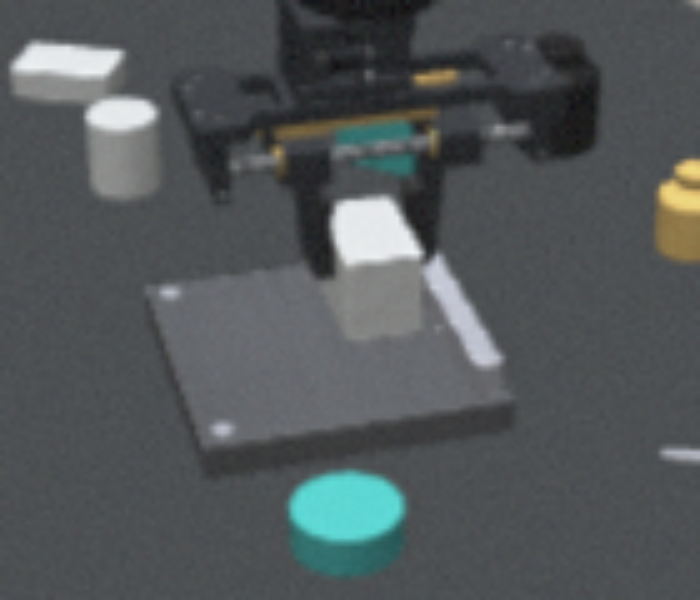

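The block hangs upright and aligned, just over the plate at crop (375,270), the long stop to its right. I lower it to contact, then push home in small force-guarded steps.

```bash
cat >> h.py <<'E'
def force(n=4):
    f=[]
    for _ in range(n): manip.dwell(.04);f.append(fs(manip.state()["contact_force"]))
    return np.mean(f,0)
E
python3 - <<'E'
from h import *
x,y,z=25.,13.,.024
f=force();f0=f;print("free",f.round(1))
while z>.015 and f[2]-f0[2]<5:
    z-=.0007;manip.move_linear(stg(x,y,z),.03);f=force(2)
print("plate z",z,f.round(1))
manip.move_linear(stg(37,13,z),.04);x=37.;b=force();print("drag",b.round(1))
while x<46 and abs(f[0]-b[0])<8 or x==37.:
    x+=.5;manip.move_linear(stg(x,y,z),.02);f=force(2)
    if x>46: break
print("x",x,f.round(1));st()
manip.move_linear(stg(x,24.5,z),.04);y=24.5;b=force();print("drag y",b.round(1));f=b
while y<34 and abs(f[1]-b[1])<8:
    y+=.5;manip.move_linear(stg(x,y,z),.02);f=force(2)
print("y",y,force().round(1));st()
open("xyz","w").write(f"{x} {y} {z}")
E
```

```text
free [-0.3  0.1 -2.9]
plate z 0.017700000000000007 [-3.2 -0.3  6.3]
drag [-0.9 -0.1  5.3]
x 40.0 [-9.8 -0.8 13.9]
 t 35.58 tcp [574.4  23.4  18.6] F [-9.2 -1.2 13.4] w 39.3 q6 -0.09
drag y [-9.7 -4.9 13.1]
y 33.5 [-10.1 -14.2  13.2]
 t 42.35 tcp [573.   39.9  18.6] F [ -8.6 -15.   13.4] w 39.3 q6 -0.05
```

Both directions now resist: Fx ≈ −10 N, and Fy ≈ −14 N of which about 5 N is drag. I'll verify the pose from the images.

Run:
```python
from h import *
s=st();Rm=R.from_rotvec(s["tcp_rot"]).as_matrix();print("tilt",np.degrees(np.arccos(-Rm[2,0])).round(2),"jaw yaw",np.degrees(np.arctan2(Rm[1,1],Rm[0,1])).round(2),force().round(1))
c=cams.capture("side");P=world(c)
S=(P-[.5377,.0073,0])@R.from_rotvec([0,0,TH]).as_matrix()*1e3  # stage mm
m=(S[...,0]>0)&(S[...,0]<58)&(S[...,2]>30)&(S[...,2]<60)&(S[...,1]>-30)&(S[...,1]<10)
print("end face y",np.median(S[m][:,1]).round(1),"x range",np.percentile(S[m][:,0],[2,98]).round(1),m.sum())
print("end-face slope dy/dx",np.polyfit(S[m][:,0],S[m][:,1],1).round(3),"dy/dz",np.polyfit(S[m][:,2],S[m][:,1],1).round(3))
I=cv2.resize(c["image"][150:240,190:300],None,fx=7,fy=7,interpolation=cv2.INTER_CUBIC)
for q in[(20,-4,20),(60,-4,20),(20,-4,68),(60,-4,68),(60,60,68),(20,60,68)]:
    w=stg(q[0],q[1],q[2]/1e3);u=(pix(c,w)-[190,150])*7;cv2.drawMarker(I,tuple(int(v) for v in u),(0,0,255),0,14,1)
cv2.imwrite("pics/s7.png",I)
```

```text
t 42.35 tcp [573.   39.9  18.6] F [ -8.6 -15.   13.4] w 39.3 q6 -0.05
tilt 0.41 jaw yaw 4.97 [ -9.6 -14.1  13.4]
end face y -2.4 x range [14.8 56.4] 173
end-face slope dy/dx [-0.196  3.583] dy/dz [ 0.108 -8.111]
```

View pics/s7.png

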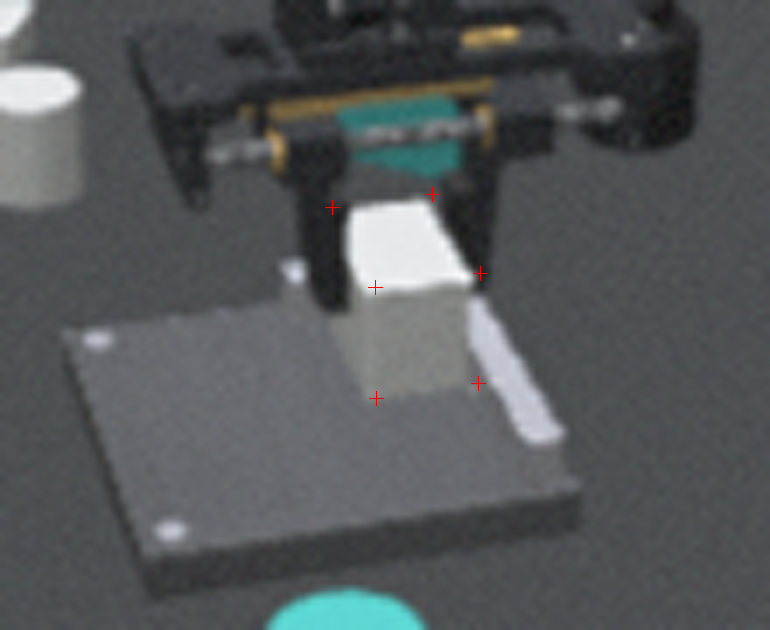

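The red marks are the predicted seated corners. The block's bottom front-left corner at (375,398) agrees, but the front-left top at about (357,293) against (375,287) is unclear. One closer crop with the stage outline overlaid will separate camera offset from block yaw.

Run:
```python
from h import *
c=cams.capture("side");o=np.array([232,172]);k=13
I=c["image"][172:218,232:290].astype(float);I=np.clip(I*1.15,0,255).astype(np.uint8)
I=cv2.resize(I,None,fx=k,fy=k,interpolation=cv2.INTER_CUBIC)
def line(a,b,col):
    u=[tuple(int(v) for v in (pix(c,stg(q[0],q[1],q[2]/1e3))-o+.5)*k) for q in(a,b)];cv2.line(I,*u,col,1);print(a,b,u)
for a,b in[((20,-4,20),(60,-4,20)),((20,-4,68),(60,-4,68)),((60,-4,68),(60,60,68)),((20,-4,68),(20,60,68)),((20,-4,20),(20,-4,68)),((60,-4,20),(60,-4,68)),((20,-4,20),(20,60,20))]: line(a,b,(0,0,255))
for a,b in[((60,-75,40),(60,55,40)),((74,-75,40),(74,55,40)),((60,-75,40),(74,-75,40)),((60,-75,20),(60,55,20)),((6,60,40),(50,60,40)),((6,60,40),(6,74,40))]: line(a,b,(0,200,0))
cv2.imwrite("pics/s8.png",I)
```

```text
(20, -4, 20) (60, -4, 20) [(158, 461), (349, 433)]
(20, -4, 68) (60, -4, 68) [(157, 254), (352, 227)]
(60, -4, 68) (60, 60, 68) [(352, 227), (263, 81)]
(20, -4, 68) (20, 60, 68) [(157, 254), (77, 105)]
(20, -4, 20) (20, -4, 68) [(158, 461), (157, 254)]
(60, -4, 20) (60, -4, 68) [(349, 433), (352, 227)]
(20, -4, 20) (20, 60, 20) [(158, 461), (79, 306)]
(60, -75, 40) (60, 55, 40) [(456, 531), (269, 209)]
(74, -75, 40) (74, 55, 40) [(526, 521), (333, 201)]
(60, -75, 40) (74, -75, 40) [(456, 531), (526, 521)]
(60, -75, 20) (60, 55, 20) [(454, 619), (269, 292)]
(6, 60, 40) (50, 60, 40) [(13, 232), (217, 204)]
(6, 60, 40) (6, 74, 40) [(13, 232), (-2, 200)]
```

View pics/s8.png

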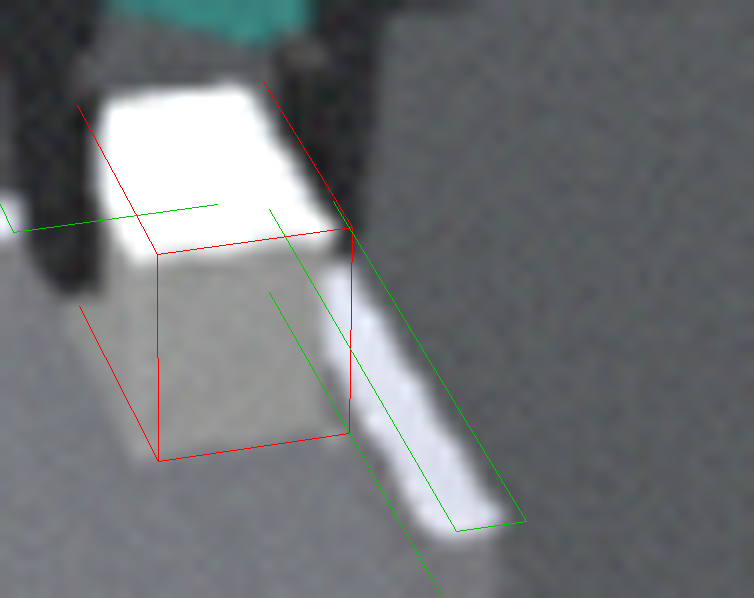

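The overlay settles it. The stop and the block are both shifted by about the same 1–2 raw pixels from the prediction, which is camera offset. Relative to the long stop the block is parallel and touching, with its end where the seated pose puts it. Forces are steady, so I hand in.

Run:
```python
from h import *
manip.dwell(.5);print(force().round(1));s=st();print("speed",abs(s["joint_velocities"]).max().round(4))
order.close_job()
```

```text
[-10.  -14.1  13.5]
 t 43.28 tcp [573.   39.9  18.6] F [ -8.3 -14.7  13. ] w 39.4 q6 -0.05
speed 0.0017
the job is handed in; nothing more can be done
```

I handed the job in at 43.3 s of the 72 s allowed. The disc is in the tray's empty compartment, and the gripper is holding the tall block pressed into the stage corner. No verdict was reported.

**First grasp missed:** the fingers closed above the disc without moving it. A camera check and a touch on the plate showed the real fingertips are about 27 mm behind the reported TCP. I corrected for that, and the second grasp worked.

**Disc:** it measured at (499.4, −267.0) mm with its top at 28 mm. It lies flat and released, within about 2 mm of the compartment centre.

**Block:**
- **Hold:** I lowered it upright onto the plate and pushed it home in 0.5 mm force-checked steps. It is at rest and still gripped (39.4 mm opening, 50 N grip setting).
- **Force:** the tool pushes about 10 N toward the long stop and 14 N toward the short stop. Up to 5 N of the second is sliding friction.
- **Angle:** the jaw direction is 5.0° against the stage's 4.9°, and the tool tilt is 0.4°.

**Checks that disagreed or fell short:**
- The TCP reads (38.0, 29.5) mm in the stage frame against a nominal (40, 28).
- The side camera shows stop and block both shifted 1–2 pixels from prediction. Relative to the stop, the block looks seated and parallel to within about 2 mm.
- A depth fit of the block's end face gave a skewed slope. I put that down to mixed edge pixels, because the picture shows the edges parallel.
- Contact with the short stop is inferred from the resisting force and from the arm stopping 4 mm short of its command. I did not see it directly.

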